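# Slide the adapter plate out over the shelf edge to its stripe

### The job

Push the flat steel plate along the low shelf until its bolt-hole end sticks out squarely over the red front edge and the yellow stripe lies right on that edge, so that bolts can be fed up through the holes from below. Slide it only, never lift or tip it or let it fall off, and leave the bearing and the piston where they stand. Then draw the hand back clear.

Things in the scene. Friction and masses are not known exactly. Their poses are not given: they have to be found in the camera images.
- shelf: Low step-shelf fixed on the bench: flat dark deck 280 mm (x) by 320 mm (y), no rims or walls, top 70 mm above the bench. Origin under its centre at bench height; its x axis points out level over the red front edge, 140 mm from the origin; y runs along that edge, z up.
- shelf_edge (a point): Middle of the red front edge of the shelf, at deck height (70 mm above the bench); axes as the shelf's. Beyond it, along +x, there is only air down to the bench.
- plate: Loose flat steel plate lying on the deck, 130 mm (x) by 110 mm (y) by 6 mm thick, 0.4 to 0.75 kg, with a big hole in the middle and four bolt holes. Origin at the centre of its underside; its x axis points to its bolt-hole end (65 mm from the origin), the end that carries the yellow stripe and faces roughly to the red edge at the start; its plain straight rear end is 65 mm from the origin at -x. It slides with dry friction, stopping as soon as it is no longer pushed.
- plate_stripe (a point): Centre of the yellow painted stripe across the top of the plate: 12 mm broad, running along the plate's y over its full width, its centre 36 mm back from the plate's front end (29 mm ahead of the plate's origin). Axes as the plate's.
- bearing: Bystander: loose steel ball-bearing ring, 52 mm across, 16 mm high, lying on the deck to the +y side of the plate. Origin at the centre of its underside.
- piston: Bystander: loose aluminium piston, 56 mm across, 46 mm high, standing on the deck to the same side of the plate as the bearing, about 100 mm from it. Origin at the centre of its underside.

How it is judged:
At the end, for the whole second after the job is handed in: The plate lies still and flat on the shelf, its stripe's centre within 6 mm of the red edge (the edge is under the 12 mm stripe), square to the edge within 0.1 rad, the stripe's centre within 105 mm of the middle of the edge; bearing and piston upright and within 15 mm of where they stood (x of plate_stripe in the frame of shelf_edge between -0.006 and 0.006 m and y of plate_stripe in the frame of shelf_edge between -0.105 and 0.105 m and angle between the x axis of plate and the x axis of shelf, either way round below 0.1 rad and angle between plate's own z axis and vertical below 0.03 rad and height (world z) of plate between 0.067 and 0.073 m and linear speed of plate below 0.01 m/s and distance of each of bearing, piston from where it was at the start of the episode below 0.015 m and angle between piston's own z axis and vertical below 0.1 rad); the robot touches nothing.
It fails at once if the plate is lifted off the shelf (height (world z) of plate above 0.08 m).
It fails at once if the plate is tipped (angle between plate's own z axis and vertical above 0.15 rad).
It fails at once if the plate falls off the shelf (height (world z) of plate below 0.05 m).
It fails at once if the bearing or the piston is displaced or knocked over (distance of any of bearing, piston from where it was at the start of the episode above 0.02 m or angle between piston's own z axis and vertical above 0.3 rad).
It also fails if it takes over 38 s, if anything falls off the work surface, if the arm or the gripper's body presses on something with over 40 N, if the wrist force passes 120 N, or if a joint passes its speed limit or range.

### The arm

A 7-joint arm with a two-finger parallel gripper is mounted at the origin on the work surface. World frame = base frame: x ahead of the robot, y to its left, z up, the work surface at z = 0. Lengths are in m, angles in rad, forces in N, time in s.
With the tool pointing down it reaches from about 0.425 to 0.925 m from the base axis. Payload 6.8 kg.
Tool frame: the origin (TCP) lies midway between the tips of the shut fingers; the grasp point (between the pads) lies 19 mm behind it; z points along the fingers, y is the direction in which the jaws open and shut (so a half turn about z gives the same grasp; the last joint's range is limited). The gripper opens to 88 mm and grips with 3 to 60 N. Pads are 20 mm wide; open, the fingers measure 115 mm over their backs; the gripper's body (75 mm by 178 mm) begins 61 mm behind the grasp point.
Start: joints at [1.227, 0.477, 0.022, 1.555, -0.011, 1.109, -0.083], TCP at [0.158, -0.656, 0.223] pointing down, gripper open.
Joint ranges: [-2.96, 2.96], [-0.34, 2.1], [-1.41, 1.46], [0.24, 2.44], [-1.37, 4.51], [0.17, 1.92], [-2.96, 2.96]. Speed limits (rad/s): [2.39, 2.39, 3.14, 3.14, 3.14, 3.14, 3.14].

### API

Orientations are given as a unit quaternion [w, x, y, z].
In Python, from plant import sensors, viewer, close_job gives the robot as it stands. The module is installed in compiled form; this text tells all that it offers.
- The arm moves only by the shell command python3 -m handwheel 'ROWS' [OPENING]. ROWS is JSON, a list of rows, each a list of 2 entries, a list of its own where there are three numbers: the shift along the tool's x, y, z in mm, then the turn about the tool's z in degrees. A call has exactly 8 rows; each row is the pose to reach, as a shift and turn from the pose commanded when the call began, along the tool's axes at that moment; what a row does not reach only later rows make up. A row lasts 1/8 s, in which the tool goes at most 62.5 mm and 10.7 degrees, less where a joint would pass 70% of its speed; a pose out of reach is approached as far as the arm can. A call with a gripper value outside its range is refused whole. OPENING is the opening, from -1 (shut) to 1 (fully open), set as the call begins (- or left out, the last holds). The fingers move at their own pace and stop on an object; the grip force is fixed at half the most. Time passes only in rows, so rows that repeat a pose let the fingers close, or fill a call up. It gives the time, the measured TCP pose, the force and the opening at its end, in the units of the state.
- sensors.read_state(): the state, without advancing time (a new reading comes with each control period).
- viewer.read_camera(name): name is "scene" or "top"; returns the picture (480x640x3 uint8, red, green, blue); there is no depth.
- viewer.camera_params(name): a dict with "K" (3x3 intrinsics, pixels), "world_from_camera" (4x4, takes a point from camera to world coordinates). Camera axes: x right, y up, looking along -z (the intrinsics and any distortion apply to the point x, -y, -z); pixel columns grow to the right and rows downward; lengths in m; the calibration is good to about 2 mm. A picture is of the moment at which its call begins. camera_params takes no time and is no camera call.
- close_job(): hands the job in, once; it reports no verdict.
The state is a dict: "time_s": time; "joint_pos": joint angles; "qd": joint speeds; "tau": joint torques, N m; "eef_pos": TCP position; "eef_rot": TCP orientation; "wrist_force": force on the tool from outside, world axes, zero at the start; "torque": the same for the moment, N m; "gripper_width": finger opening in m.
Only numpy, scipy, OpenCV 4.12 (cv2) and the standard library are available. Lean on these libraries where they do the work, as an engineer would, in place of code of your own. Each camera call takes 0.05 s, during which the arm holds its last target. There are 200 camera calls.

## Working session

There is one attempt and no reset: what is moved stays moved. The work goes in short steps, Python scripts to look and compute and a shell command to move; the robot and the scene stay as the last step left them, time stands still between calls to the robot, and variables do not carry over. Pictures are saved under pics/ and viewed, about 8 in all and at most 12, crops included, and the job is handed in when it is done.

```bash
mkdir -p pics; cat > h.py <<'E'
import numpy as np,cv2
from plant import sensors,viewer
def grab(n,f):
    im=viewer.read_camera(n); cv2.imwrite('pics/'+f,im[:,:,::-1]); return im
def ray(n,u,v,z):
    p=viewer.camera_params(n);K=np.array(p['K']);T=np.array(p['world_from_camera'])
    d=np.linalg.inv(K)@[u,v,1]; d=T[:3,:3]@[d[0],-d[1],-d[2]]; o=T[:3,3]
    return o+d*(z-o[2])/d[2]
def proj(n,P):
    p=viewer.camera_params(n);K=np.array(p['K']);T=np.array(p['world_from_camera'])
    c=T[:3,:3].T@(np.array(P)-T[:3,3]); q=K@[c[0],-c[1],-c[2]]; return q[:2]/q[2]
E
python3 - <<'E'
from h import *
grab('top','t1.png');grab('scene','s1.png')
for n in('top','scene'):print(viewer.camera_params(n))
print(sensors.read_state())
E
```

```text
{'K': array([[553.05372977,   0.        , 309.80014784],
       [  0.        , 553.05372977, 238.51446272],
       [  0.        ,   0.        ,   1.        ]]), 'world_from_camera': array([[ 0.02357159,  0.98857356, -0.14888487,  0.50037567],
       [-0.99961104,  0.0255264 ,  0.01123217,  0.0445912 ],
       [ 0.01490432,  0.1485622 ,  0.98879074,  0.81878963],
       [ 0.        ,  0.        ,  0.        ,  1.        ]])}
{'K': array([[597.56114103,   0.        , 322.38795034],
       [  0.        , 597.56114103, 235.39979722],
       [  0.        ,   0.        ,   1.        ]]), 'world_from_camera': array([[-0.30670287, -0.49729088,  0.81156339,  1.14622797],
       [ 0.9516617 , -0.14540798,  0.27054856,  0.20068683],
       [-0.01653354,  0.85531181,  0.51784973,  0.42396142],
       [ 0.        ,  0.        ,  0.        ,  1.        ]])}
{'time_s': 0.1, 'joint_pos': array([ 1.22691359,  0.47772236,  0.02234881,  1.55630697, -0.01150107,
        1.10927965, -0.0830613 ]), 'qd': array([-1.22553018e-04, -3.33740153e-04,  2.81091914e-03, -1.92268461e-03,
       -7.43332352e-04,  6.05454512e-05,  6.30218125e-04]), 'tau': array([ 4.23844511e-03, -5.84095001e+01,  1.54002707e+00, -2.73312056e+01,
       -5.42373152e-02,  1.32188227e-02,  5.79632888e-05]), 'eef_pos': array([ 0.1575493 , -0.65582331,  0.22179501]), 'eef_rot': array([-7.79545518e-04,  9.93055412e-01,  1.17644880e-01, -1.51032340e-04]), 'wrist_force': array([0.46305052, 0.17787971, 0.24574059]), 'torque': array([-0.01840094,  0.01012965, -0.0160737 ]), 'gripper_width': 0.08786874043778738}
```

View pics/t1.png

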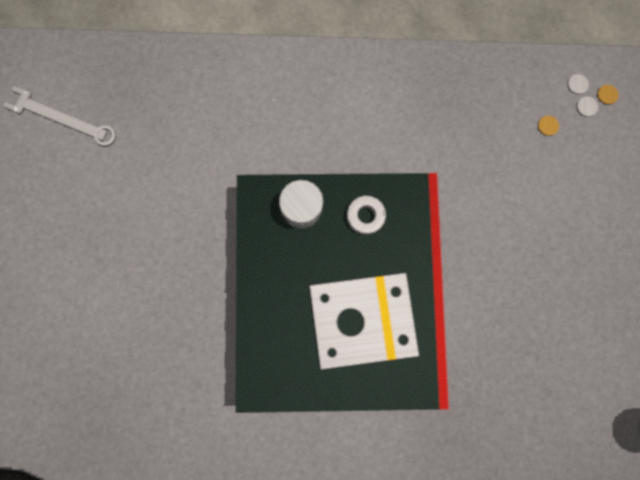

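View pics/s1.png

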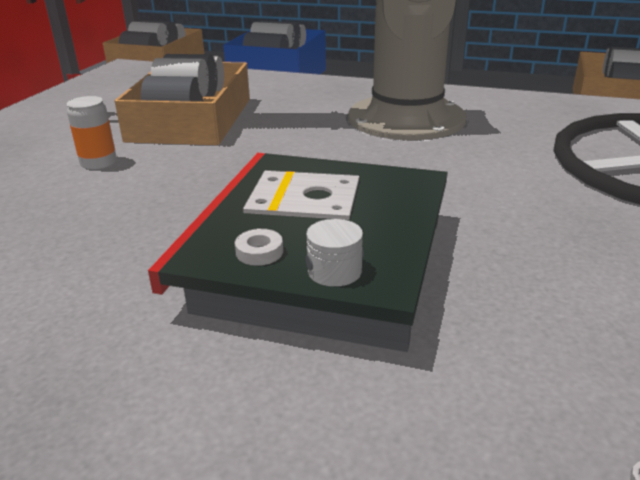

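The top view shows the shelf with its red edge on the right, from (437,173) to (448,409). The plate corners are at (310,285), (406,273), (419,356) and (321,369). The bearing is at (366,214) and the piston top at (301,203). The scene view agrees.

```bash
python3 - <<'E'
from h import *
im=cv2.imread('pics/t1.png')
# subpixel enlarged crop
cv2.imwrite('pics/c1.png',cv2.resize(im[165:420,225:455],None,fx=2.3,fy=2.3,interpolation=cv2.INTER_CUBIC))
R=lambda L,z:[ray('top',u,v,z)[:2].round(4).tolist() for u,v in L]
print('shelf',R([(237,175),(437,173),(448,409),(236,412)],.07))
print('plate',R([(310,285),(406,273),(419,356),(321,369)],.076))
print('bear',R([(366,214)],.086),'pist',R([(301,203)],.116))
hsv=cv2.cvtColor(im,cv2.COLOR_BGR2HSV)
for nm,lo,hi,z in(('red',(0,150,80),(8,255,255),.07),('yel',(18,120,120),(32,255,255),.076)):
    m=cv2.inRange(hsv[165:420,225:455],lo,hi);p=cv2.findNonZero(m)
    b=cv2.boxPoints(cv2.minAreaRect(p))+[225,165];print(nm,b.round(1).tolist(),R(b,z))
E
```

```text
shelf [[0.6998, 0.1394], [0.7104, -0.1396], [0.3914, -0.1507], [0.3817, 0.127]]
plate [[0.5492, 0.0344], [0.5685, -0.0947], [0.4592, -0.1117], [0.4395, 0.0174]]
bear [[0.6462, -0.0389]] pist [[0.6525, 0.0491]]
red [[427.4, 173.2], [436.6, 172.7], [447.8, 408.0], [438.6, 408.4]] [[0.7098, -0.1262], [0.7107, -0.1391], [0.3928, -0.1505], [0.3919, -0.1383]]
yel [[374.7, 276.2], [382.9, 275.0], [395.5, 359.0], [387.3, 360.2]] [[0.5632, -0.0525], [0.5651, -0.0635], [0.4545, -0.0806], [0.4527, -0.0698]]
```

View pics/c1.png

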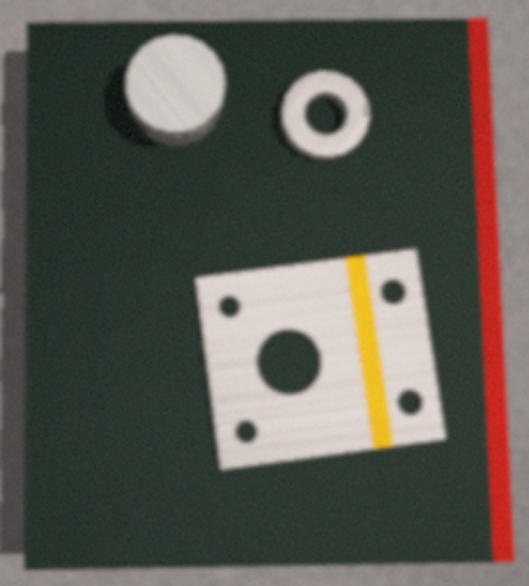

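```bash
python3 -m handwheel '[[[45,-31,0],-5],[[90,-62,0],-10],[[135,-93,0],-15],[[180,-124,0],-20],[[225,-155,0],-25],[[270,-186,0],-30],[[315,-217,0],-35],[[360,-249,0],-40]]' 0.36
python3 - <<'E'
from h import *
from scipy.spatial.transform import Rotation as R
s=sensors.read_state();print(s['eef_pos'],s['joint_pos'],s['wrist_force'])
M=R.from_quat(s['eef_rot'],scalar_first=True).as_matrix();print(M[:,0],M[:,2],np.degrees(np.arctan2(M[1,0],M[0,0])))
print('d tool mm',1000*M.T@(np.array([.4975,.073,.2218])-s['eef_pos']))
E
```

```text
time_s: 1.1
eef_pos: [0.4503, -0.3287, 0.2225]
eef_rot: [-0.0, 0.892, 0.451, -0.0]
wrist_force: [0.6, -0.4, 0.2]
gripper_width: 0.0596
[ 0.45030185 -0.32870092  0.22245298] [ 0.75226315  0.30186221 -0.28524561  1.82428139  0.09790389  1.02942592
 -0.20564082] [ 0.64502219 -0.41054142  0.18602348]
[ 5.92623791e-01  8.05479370e-01 -1.64153382e-04] [-3.56139006e-04  5.82300156e-05 -9.99999935e-01] 53.656577160914374
d tool mm [ 351.53265329 -200.04018557    0.65956194]
```

```bash
python3 -m handwheel '[[[44,-25,0],-5],[[88,-50,0],-10],[[132,-75,0],-15],[[176,-100,0],-20],[[220,-125,0],-25],[[264,-150,0],-30],[[308,-175,0],-35],[[351,-200,0],-38.4]]'
python3 -m handwheel '[[[0,0,20],0],[[0,0,45],0],[[0,0,70],0],[[0,0,90],0],[[0,0,110],0],[[0,0,120],0],[[0,0,120],0],[[0,0,120],0]]'
python3 - <<'E'
from h import *
from scipy.spatial.transform import Rotation as R
s=sensors.read_state();print(s['eef_pos'],s['joint_pos'],s['wrist_force'])
M=R.from_quat(s['eef_rot'],scalar_first=True).as_matrix();print(M[:,0],M[:,2],np.degrees(np.arctan2(M[1,0],M[0,0])))
print('d tool mm',1000*M.T@(np.array([.4975,.073,.073])-s['eef_pos']))
grab('top','t2.png');grab('scene','s2.png')
E
```

```text
time_s: 2.1
eef_pos: [0.4973, 0.0724, 0.2225]
eef_rot: [0.0, 0.694, 0.719, -0.0]
wrist_force: [0.3, 0.8, 0.1]
gripper_width: 0.0598
time_s: 3.1
eef_pos: [0.498, 0.0711, 0.1033]
eef_rot: [0.0, 0.695, 0.719, 0.0]
wrist_force: [-0.8, 0.4, 0.2]
gripper_width: 0.0598
[0.49802481 0.07112226 0.10328332] [ 0.20497916  0.41315259 -0.57118259  2.03837093  0.31594309  0.77418025
 -0.52313025] [-0.77990517  0.44177317  0.23478975]
[-3.32270336e-02  9.99447820e-01  1.38005047e-04] [ 1.04489065e-03  1.72819014e-04 -9.99999439e-01] 91.90411928595297
d tool mm [ 1.88996614 -0.4939293  30.2830817 ]
```

View pics/t2.png

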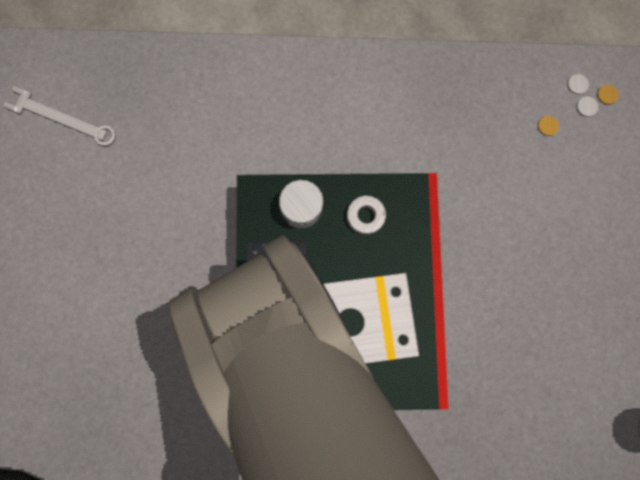

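View pics/s2.png

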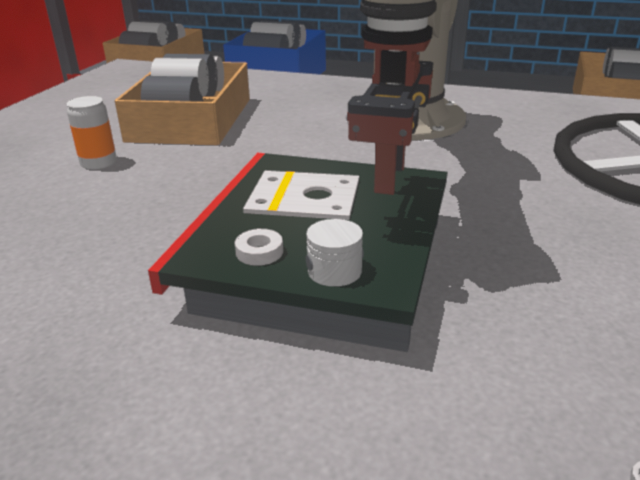

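The fingers stand behind the plate, at about (387,185) in the scene view and well clear of the piston. I'll lower them to the plate's thickness now.

```bash
python3 -m handwheel '[[[0,0,8],0],[[0,0,16],0],[[0,0,22],0],[[0,0,26],0],[[0,0,28],0],[[0,0,30],0],[[0,0,30],0],[[0,0,30],0]]'
```

```text
time_s: 4.2
eef_pos: [0.4976, 0.071, 0.0728]
eef_rot: [0.0, 0.695, 0.719, 0.0]
wrist_force: [-0.1, -0.8, -0.1]
gripper_width: 0.0594
```

```bash
python3 -m handwheel '[[[-7,0,0],0],[[-14,0,0],0],[[-21,0,0],0],[[-28,0,0],0],[[-34,0,0],0],[[-40,0,0],0],[[-45,0,0],0],[[-50,0,0],0]]'
python3 -m handwheel '[[[-6,0,0],0],[[-12,0,0],0],[[-18,0,0],0],[[-24,0,0],0],[[-30,0,0],0],[[-36,0,0],0],[[-42,0,0],0],[[-45,0,0],0]]'
python3 - <<'E'
from h import *
grab('top','t3.png');im=grab('scene','s3.png')
a=cv2.imread('pics/t3.png')[160:420,220:460];b=cv2.imread('pics/s3.png')[140:310,140:460]
b=cv2.resize(b,None,fx=2,fy=2,interpolation=2);a=cv2.resize(a,None,fx=1.3,fy=1.3,interpolation=2)
a=cv2.copyMakeBorder(a,0,max(0,b.shape[0]-a.shape[0]),0,0,0)
b=cv2.copyMakeBorder(b,0,0,0,0,0)
cv2.imwrite('pics/sb3.png',cv2.resize(cv2.imread('pics/s3.png')[140:310,140:460],None,fx=2.5,fy=2.5,interpolation=2))
E
```

```text
time_s: 5.2
eef_pos: [0.4993, 0.0209, 0.0727]
eef_rot: [-0.0, 0.695, 0.719, 0.0]
wrist_force: [1.4, 2.3, -1.3]
gripper_width: 0.0598
time_s: 6.2
eef_pos: [0.5007, -0.0244, 0.0727]
eef_rot: [0.0, 0.695, 0.719, -0.0]
wrist_force: [0.1, 4.0, 0.9]
gripper_width: 0.0595
```

View pics/t3.png

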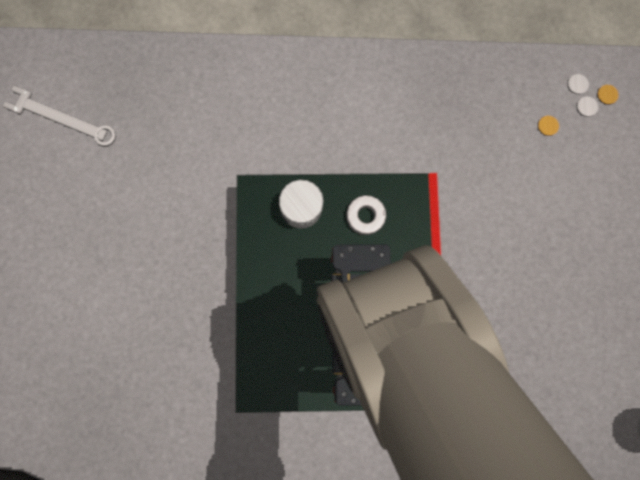

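View pics/sb3.png

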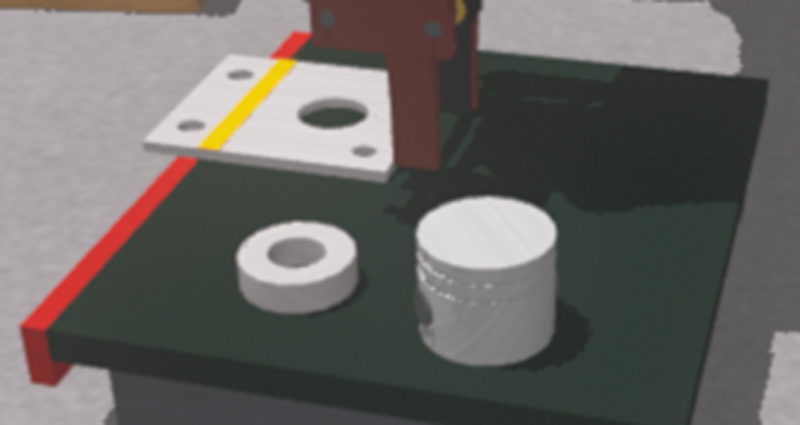

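The plate slid out square to the edge, with the stripe from (283,60) to (212,148) in the crop. The bearing and piston are untouched. I'll measure the distance left.

```bash
cat > m.py <<'E'
from h import *
import sys
def stripe(n,f):
    im=cv2.imread('pics/'+f);h=cv2.cvtColor(im,cv2.COLOR_BGR2HSV)
    sl=(slice(140,420),slice(150,460))
    m=cv2.inRange(h[sl],(20,130,120),(32,255,255))
    k,l,s,c=cv2.connectedComponentsWithStats(m);i=1+s[1:,4].argmax();m=(l==i).astype('u1')
    p=cv2.findNonZero(m)[:,0]+[150,140]
    w=np.array([ray(n,u,v,.076)[:2] for u,v in p]);cen=w.mean(0)
    _,_,V=np.linalg.svd(w-cen);d=V[0]*np.sign(V[0][0])
    return cen,d
for a in sys.argv[1:]:
    n='top' if a[0]=='t' else 'scene'
    c,d=stripe(n,a);xs=np.array([.036,-.9994]);X=(c-[.5512,-.1450])@xs
    print(a,'stripe',c.round(4),'ang rel shelf',round(np.arctan2(d[1],d[0])-.036,4),'X mm',round(X*1000,1))
print('scene outer edge corners',[ray('scene',140+u/2.5,140+v/2.5,.07).round(4) for u,v in((22,327),(293,33),(190,155))],'expected line (.7107,-.1393)-(.392,-.1507)')
print(proj('scene',[.7107,-.1393,.07]),proj('scene',[.392,-.1507,.07]))
E
python3 m.py t1.png s1.png s3.png
```

```text
t1.png stripe [ 0.5083 -0.0667] ang rel shelf 0.1181 X mm -79.8
s1.png stripe [ 0.5091 -0.067 ] ang rel shelf 0.1213 X mm -79.5
s3.png stripe [ 0.5004 -0.1304] ang rel shelf -0.0048 X mm -16.4
scene outer edge corners [array([ 0.7111, -0.1374,  0.07  ]), array([ 0.3941, -0.1497,  0.07  ]), array([ 0.5516, -0.1389,  0.07  ])] expected line (.7107,-.1393)-(.392,-.1507)
[147.39603831 270.3050321 ] [257.14368896 152.57873787]
```

```bash
python3 -m handwheel '[[[-4,0,0],0],[[-8,0,0],0],[[-11,0,0],0],[[-13,0,0],0],[[-14,0,0],0],[[-15,0,0],0],[[-15,0,0],0],[[-15,0,0],0]]'
python3 -m handwheel '[[[10,0,0],0],[[25,0,0],0],[[40,0,0],0],[[40,0,-40],0],[[40,0,-80],0],[[40,0,-120],0],[[40,0,-150],0],[[40,0,-150],0]]'
python3 -c "
from h import *
grab('scene','s4.png')"
python3 m.py s4.png|head -1
```

```text
time_s: 7.3
eef_pos: [0.5012, -0.039, 0.0727]
eef_rot: [0.0, 0.695, 0.719, -0.0]
wrist_force: [0.6, 1.8, -0.3]
gripper_width: 0.0599
time_s: 8.3
eef_pos: [0.5013, 0.0022, 0.2249]
eef_rot: [0.002, 0.695, 0.719, 0.001]
wrist_force: [0.1, -0.2, -0.3]
gripper_width: 0.0594
s4.png stripe [ 0.5007 -0.1447] ang rel shelf -0.0019 X mm -2.1
```

```bash
python3 -m handwheel '[[[40,0,0],0],[[80,0,0],0],[[120,0,0],0],[[160,0,0],0],[[200,0,0],0],[[240,0,0],0],[[280,0,0],0],[[280,0,0],0]]'
python3 -c "
from h import *
grab('scene','s5.png');grab('top','t5.png')"
python3 m.py s5.png t5.png|head -2
```

```text
time_s: 9.35
eef_pos: [0.4883, 0.2846, 0.2212]
eef_rot: [-0.001, 0.693, 0.721, -0.001]
wrist_force: [0.1, 0.0, 0.4]
gripper_width: 0.0598
s5.png stripe [ 0.5007 -0.1447] ang rel shelf -0.0019 X mm -2.1
t5.png stripe [ 0.4992 -0.1441] ang rel shelf -0.0045 X mm -2.8
```

View pics/t5.png

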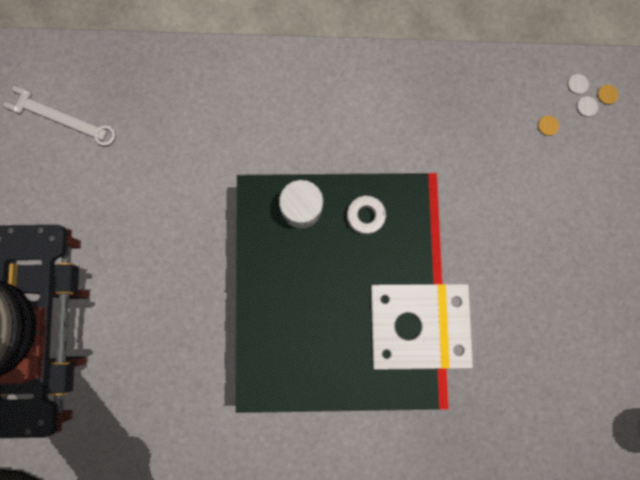

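The stripe, centred near (444,326), lies on the outer red edge and is square to it. The bearing (366,214) and piston (301,203) are where they started.

```bash
python3 -c "
from plant import close_job
print(close_job())"
```

```text
the job is handed in; nothing more can be done
None
```

I pushed the plate from its rear end with both part-open fingers, about 78 mm along the deck. I then drew the hand back, raised it and moved it clear, and handed the job in at about 9.5 s of the 38 s allowed.

- **Stripe position:** the two cameras put its centre 2.1 mm and 2.8 mm inside the red edge (limit 6 mm). The edge as seen in the scene picture lies about 1–2 mm further in, which would make the gap smaller. I did not push the plate further, since it could not easily have been pulled back.
- **Squareness:** the plate is square to the edge within 0.005 rad (limit 0.1 rad). The stripe's centre is about 50 mm along from the middle of the edge (limit 105 mm).
- **Bystanders:** the bearing and piston are at the same pixels as at the start in the top view.
- **Forces:** the wrist force read at most about 5 N at the end of any move.

No check failed.

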